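Close the cell-stack clamping jig

ROBOT

A 6-joint arm with a two-finger parallel gripper is mounted at the origin on the work surface. World frame = base frame: x ahead of the robot, y to its left, z up, the work surface at z = 0. Lengths are in mm, angles in degrees, forces in N, time in s.
With the tool pointing down it reaches from about 350 to 875 mm from the base axis. Payload 4.2 kg.
Tool frame: the origin (TCP) lies on the front face of the gripper's body, between the roots of the fingers; the fingertips stand 73 mm ahead of it and the grasp point (between the pads) lies 54 mm ahead of it (robot.tip_reach is the distance from the TCP to the fingertips, in mm); z points along the fingers, y is the line along which they close (so a half turn about z gives the same grasp; the last joint's range is limited). The gripper opens to 85 mm and grips with 20 to 120 N. Pads are 22 mm wide; open, the fingers measure 114 mm over their backs; the gripper's body (76 mm by 85 mm) begins 54 mm behind the grasp point. The pads swing forward as they close: fully open they stand 13 mm farther back than shut.
Start: joints at [78.358, 22.042, 0.453, 0, -68.411, -14.817], TCP at [278.441, 559.526, 303.912] pointing down, gripper open.
Joint ranges: [-179.83, 179.83], [-69.29, 118.12], [-61.27, 80.66], [-181.25, 117.63], [-171.15, -9.14], [-177.46, 177.46]. Speed limits (degrees/s): [159.86, 159.86, 180, 180, 180, 180].

INTERFACE

Orientations are given as a 3x3 rotation matrix whose columns are the frame's x, y, z axes.
In Python, from workcell import sensors, vision, robot, spotter gives the robot as it stands.
- The arm moves only by the tool drive_tool, never from a script. Its argument "moves" is a list of rows, each a list of 7 numbers: the shift along the world's x, y, z scaled (see below), then the turn, a rotation vector about the world's x, y, z scaled (see below), then the finger opening in mm, from 0 to 85.4. In form: [[tx, ty, tz, rx, ry, rz, jaw], ...]. A call has 1 to 10 rows; each row is the pose to reach, as a shift and turn from the pose commanded when the call began; what a row does not reach only later rows make up. The controller multiplies each number of a shift by 25 cm and each number of a turn by 30 degrees. A row lasts 1/12 s, in which the tool goes at most 41.7 mm and 7.16 degrees, less where a joint would pass 70% of its speed; a pose out of reach is approached as far as the arm can. A call with a number of a shift or a turn outside -1 to 1 is refused whole. A call with a gripper value outside its range is refused whole. The fingers move at their own pace and stop on an object; "grip_force" is the grip in N (left out, the last holds). Time passes only in rows, so rows that repeat a pose let the fingers close. It gives the time, the measured TCP pose, the force, the opening and the grip force at its end, in the units of the state.
- sensors.observe(): the state, without advancing time (a new reading comes with each control period).
- vision.snapshot(name): name is "side" or "top" or "wrist"; returns a dict with "color" (420x560x3 uint8, blue, green, red), "fov_y" (degrees; the focal length in pixels is half the picture's height over the tangent of half this angle, whatever the lens; pixels are square), "cx", "cy" (the principal point, pixels), "R" (3x3) and "t" (3): a world point X has camera coordinates R X + t; the wrist camera has in their place "mount" (4x4, takes a point from camera to tool coordinates, whose origin is the TCP and whose axes are the flange's). Camera axes: x right, y down, z forward; pixel columns grow to the right and rows downward; lengths in mm; the calibration is good to about 2 mm. A picture is of the moment at which its call begins: read the wrist's pose just before it. There is no depth.
- robot.close_job(): hands the job in; it is judged then, once.
Trained networks look in a picture, given as the dict that the camera call returned (one of the last four; its "shot" number tells which), for a name from the list of things; names that differ only in an ending like _2 or _b are one class to them, and where a whole thing is asked for, a point or a joint stands for the part that bears it (a point fixed in the world has none). Each returns a list of dicts, best first, with "score" (0 to 1); they miss things now and then, are a little off and sometimes report something else, mostly with a low value. They report only what shows in the picture. A call takes as long as a camera call. They do not tell look-alikes from the thing itself.
- spotter.find_in(picture, target): "bbox" ([centre column, centre row, width, height] in pixels, round what is visible of it).
- spotter.pinpoint(picture, target): "uv" ([column, row] in pixels: a listed point, or the origin of a listed thing).
The state is a dict: "time": time; "joint_pos": joint angles; "qd": joint speeds; "joint_torque": joint torques, N m; "ee_pos": TCP position; "orientation": TCP orientation; "contact_force": force on the tool from outside, world axes, zero at the start; "wrist_torque": the same for the moment, N m; "width": finger opening in mm; "grasp_force": force on a finger pad.
Only numpy, scipy, OpenCV 4.12 (cv2) and the standard library are available. Lean on these libraries where they do the work, as an engineer would, in place of code of your own. Each camera call takes 0.05 s, during which the arm holds its last target. There are 200 camera calls.

TASK

Lay the loose blue cell squarely on top of the two in the jig, terminals at the same end as theirs, setting it down rather than dropping it. Then swing the clamp arm over the pile and press its red grip down until the yellow spring hook clips under its pin, so that the arm stays down by itself with the rubber foot bearing on the pile. Feel for the click and do not force the arm once it has clipped; leave the bottle, brush and screwdriver where they are.

Things in the scene. Friction and masses are not known exactly. Their poses are not given: they have to be found in the camera images.
- jig: Aluminium jig plate fixed to the table, 130 (x) x 185 (y, from -75 to 110) x 12 mm. Origin on the table under the centre of the pile; y runs along the pile towards the clamp's hinge, z up. Two cells lie flat on it, one on the other; fences 24 mm above the plate stand behind them (+x) and at their hinge end (+y).
- clamp_hinge (a point): Middle of the clamp's hinge axis, on the jig at y = 80, z = 62 mm; the axis runs along the jig's x. A return spring holds the clamp open at 1.9 rad (past upright, leaning away from the pile); let go anywhere before the click, it springs open again.
- clamp: Clamp arm. Origin on the hinge; axes as the jig's when the arm is down and level. Steel bar 24 mm wide, 10 thick, along its own -y, cranked up: top face 28 mm along +z from the origin. Red plastic sleeve (grip) at the free end, 167 to 215 mm from the hinge, 28 wide, 16 thick. Starts swung up 1.9 rad. Clipped on, it is level within 0.06 rad, up or down as the pin is set.
- clamp_grip (a point): Centre of the outer (upper) face of the red sleeve, 191 mm along the bar, 31 mm above the bar's hinge line: the place to push and press. About 3 to 5 N here swings the arm; riding the hook over the pin takes up to about 14 N, then it clicks and the force drops to 5 to 11 N; about 3 mm lower it meets a rigid stop, where over 35 N would strain it.
- hook: Yellow C-shaped hook, 10 mm thick, 50 long, hinged under the bar 160 mm from the clamp's hinge; origin on its pivot, axes parallel to the clamp's at rest. Its sloped nose rides outwards (about 0.2 rad) over the keeper pin as the arm is pressed down, and springs back under it: the click.
- keeper_bracket (a point): Middle of the top edge of the upstand at the jig plate's end (y = -75, z = 34 mm), to which the keeper bracket is screwed through slotted holes. The keeper is a level 6 mm cross pin along x, at the jig's y = -82 mm, nominally 55 mm above the table, but the bracket is set up to 8 mm higher or lower, and that setting is not reported: it must be felt.
- pad: Spring plunger with a black rubber foot, 28 mm wide, under the middle of the bar, 80 mm from the hinge. Origin where it leaves the bar's underside; at rest the foot's face is 25 mm along its -z. It gives up to 12 mm; when clipped it presses the pile with 5 to 14 N.
- cell_a: Lower cell in the jig: blue flat cell, 60 (x) x 100 (y) x 16 mm (z), about 0.22 kg; origin at the centre of its underside, 12 mm above the table. Black end cap and two terminals at its -y end.
- cell_b: Second cell, same make and origin, lying on cell_a (its underside 28 mm above the table), terminals at its -y end, away from the hinge.
- cell_c: Loose cell, same make and origin, lying flat on the table beside the jig (at -y), terminals at its -y end; its place is on cell_b, underside 44 mm above the table.
- cell_c_term (a point): Middle of the terminal end face of cell_c (50 mm along its -y, 8 mm up).
- bottle: White bottle with blue cap, 54 mm across, 130 mm tall, standing beyond the jig; origin at its base. Bystander.
- brush: Brush, 160 mm long along its x, lying beyond the work; origin under its middle. Bystander.
- driver: Screwdriver, 160 mm long along its x, lying beyond the work; origin under its middle. Bystander.
Mind the look-alikes: they are no part of the job. Leave any green look-alike of the cell_c alone.

How it is judged (in metres and radians):
On the way:
1. the loose cell lies squarely on the pile, let go, the clamp still open (x of cell_c in the frame of cell_b between -0.004 and 0.004 m and y of cell_c in the frame of cell_b between -0.004 and 0.004 m and z of cell_c in the frame of cell_b between 0.014 and 0.018 m and angle between the x axis of cell_c and the x axis of cell_b, either way round below 0.06 rad and angle between cell_c's own z axis and vertical below 0.04 rad and y of cell_c_term in the frame of cell_b below -0.04 m and x of cell_b in the frame of cell_a between -0.004 and 0.004 m and y of cell_b in the frame of cell_a between -0.004 and 0.004 m and angle between the x axis of cell_b and the x axis of cell_a, either way round below 0.06 rad and x of cell_a in the frame of jig between -0.006 and 0.006 m and y of cell_a in the frame of jig between -0.006 and 0.006 m and contact force between the fingers and cell_c below 0.1 N and angle between clamp's own z axis and vertical above 1 rad), for 0.2 s.
At the end, for the whole second after the job is handed in: Three cells in one pile in the jig, each within 4 mm and 0.06 rad of the one below, terminals at one end; clamp arm released and level within 0.075 rad, held by the hook (at rest within 0.06 rad) under its pin, foot pressing the top cell with over 3 N; all at rest (x of cell_c in the frame of cell_b between -0.004 and 0.004 m and y of cell_c in the frame of cell_b between -0.004 and 0.004 m and z of cell_c in the frame of cell_b between 0.014 and 0.018 m and angle between the x axis of cell_c and the x axis of cell_b, either way round below 0.06 rad and angle between cell_c's own z axis and vertical below 0.04 rad and y of cell_c_term in the frame of cell_b below -0.04 m and x of cell_b in the frame of cell_a between -0.004 and 0.004 m and y of cell_b in the frame of cell_a between -0.004 and 0.004 m and angle between the x axis of cell_b and the x axis of cell_a, either way round below 0.06 rad and x of cell_a in the frame of jig between -0.006 and 0.006 m and y of cell_a in the frame of jig between -0.006 and 0.006 m and angle between clamp's own z axis and vertical below 0.075 rad and angle between the z axis of hook and the z axis of clamp, either way round below 0.06 rad and contact force between the fingers and clamp below 0.1 N and contact force between pad and cell_c above 3 N and linear speed of cell_c below 0.01 m/s and angular speed of clamp below 0.05 rad/s); the robot touches nothing.
It fails at once if the arm is forced: the fingers press the clamp with more than 35 N (contact force between the fingers and clamp above 35 N).
It fails at once if the cell is dropped (falls free faster than 0.45 m/s) (linear speed of cell_c above 0.45 m/s and contact force between the fingers and cell_c below 0.05 N).
It fails at once if the bottle, brush or screwdriver is moved by more than 20 mm (distance of any of bottle, brush, driver from where it was at the start of the episode above 0.02 m).
It also fails if it takes over 67 s, if anything falls off the work surface, if the arm or the gripper's body presses on something with over 40 N, if the wrist force passes 120 N, or if a joint passes its speed limit or range.

## Working session

There is one attempt and no reset: what is moved stays moved. The work goes in short steps, Python scripts to look and compute and a tool call to move; the robot and the scene stay as the last step left them, time stands still between calls to the robot, and variables do not carry over. Pictures are saved under pics/ and viewed, at most 10 in all, crops included, and the job is handed in when it is done.

Besides the shell and the picture viewer there is one more tool, called after "Call:" as name(argument=value, ...) on one line, values as JSON. drive_tool: Moves the arm, as the interface text tells. Its arguments: {"type":"object","properties":{"moves":{"type":"array","items":{"type":"array","items":{"type":"number"}}},"grip_force":{"type":"number"}},"required":["moves"]}

```bash
mkdir -p pics; ls; python3 - <<'E'
from workcell import sensors, vision, robot, spotter
import cv2,numpy as np
s=sensors.observe(); print(s['time'],s['ee_pos'],np.round(s['orientation'],3).tolist(),s['width'])
ps={}
for n in ('side','top'):
    p=vision.snapshot(n); cv2.imwrite(f'pics/{n}0.png',p['color'])
    print(n,p['fov_y'],p['cx'],p['cy'],np.round(p['R'],4).tolist(),np.round(p['t'],1).tolist())
    for t in ('cell_c','cell_b','jig','clamp','bottle','brush','driver'):
        print(t,[(np.round(d['bbox']).tolist(),round(d['score'],2)) for d in spotter.find_in(p,t)[:4]])
    for t in ('cell_c','cell_c_term','cell_b','jig','clamp_hinge','clamp_grip','keeper_bracket','hook'):
        print(t,[(np.round(d['uv'],1).tolist(),round(d['score'],2)) for d in spotter.pinpoint(p,t)[:3]])
a=cv2.imread('pics/side0.png')
E
```

```text
pics
0.0 [278.28284629 559.15525784 302.81882566] [[0.895, -0.446, -0.001], [-0.446, -0.895, -0.002], [0.0, 0.002, -1.0]] 85.18688855889398
side 44.11529607362145 282.00480077647615 213.82488525184127 [[0.8484, -0.5292, -0.0097], [-0.3717, -0.5825, -0.7228], [0.3769, 0.6169, -0.6909]] [-529.7, 206.8, 971.2]
cell_c [([247.0, 303.0, 55.0, 39.0], 0.8), ([232.0, 188.0, 35.0, 35.0], 0.77), ([316.0, 284.0, 40.0, 50.0], 0.64), ([230.0, 200.0, 40.0, 28.0], 0.52)]
cell_b [([247.0, 303.0, 55.0, 39.0], 0.8), ([232.0, 188.0, 35.0, 35.0], 0.77), ([316.0, 284.0, 40.0, 50.0], 0.64), ([230.0, 200.0, 40.0, 28.0], 0.52)]
jig [([225.0, 147.0, 84.0, 162.0], 0.96)]
clamp [([199.0, 115.0, 32.0, 95.0], 0.94)]
bottle [([302.0, 142.0, 22.0, 50.0], 0.77)]
brush [([313.0, 284.0, 39.0, 45.0], 0.74), ([332.0, 191.0, 65.0, 26.0], 0.67)]
driver [([384.0, 236.0, 56.0, 33.0], 0.86)]
cell_c [([232.3, 186.7], 0.97), ([312.0, 282.0], 0.79), ([243.7, 307.3], 0.58)]
cell_c_term [([270.9, 298.6], 0.74), ([320.5, 302.7], 0.68)]
cell_b [([232.3, 186.7], 0.97), ([312.0, 282.0], 0.79), ([243.7, 307.3], 0.58)]
jig [([228.8, 19
[... 496 characters left out ...]
4.0, 44.0], 0.82), ([334.0, 313.0, 41.0, 53.0], 0.65)]
jig [([144.0, 257.0, 172.0, 64.0], 0.78), ([333.0, 159.0, 12.0, 65.0], 0.38)]
clamp [([107.0, 242.0, 92.0, 30.0], 0.79), ([145.0, 257.0, 174.0, 62.0], 0.35)]
bottle [([179.0, 149.0, 30.0, 39.0], 0.75)]
brush [([246.0, 161.0, 24.0, 74.0], 0.71)]
driver []
cell_c [([344.6, 250.7], 0.81), ([192.0, 256.5], 0.65), ([334.6, 312.7], 0.56)]
cell_c_term [([364.5, 256.2], 0.92), ([341.4, 289.0], 0.58)]
cell_b [([344.6, 250.7], 0.81), ([192.0, 256.5], 0.65), ([334.6, 312.7], 0.56)]
jig [([191.6, 257.8], 0.59)]
clamp_hinge [([152.3, 251.6], 0.96)]
clamp_grip [([66.3, 239.6], 0.81)]
keeper_bracket [([226.3, 256.9], 0.78)]
hook [([91.7, 242.9], 0.58)]
```

```bash
cat > h.py <<'E'
from workcell import sensors, vision, robot, spotter
import cv2,numpy as np
def f(p): return p['color'].shape[0]/2/np.tan(np.radians(p['fov_y']/2))
def cam(p,s=None):
    if 'R' in p: return np.array(p['R']),np.array(p['t'])
    M=np.array(p['mount']);T=np.eye(4);T[:3,:3]=s['orientation'];T[:3,3]=s['ee_pos']
    W=np.linalg.inv(T@M); return W[:3,:3],W[:3,3]
def onz(p,uv,z,s=None):
    R,t=cam(p,s);d=R.T@np.array([(uv[0]-p['cx'])/f(p),(uv[1]-p['cy'])/f(p),1]);c=-R.T@t
    return c+d*(z-c[2])/d[2]
def proj(p,X,s=None):
    R,t=cam(p,s);x=R@np.array(X,float)+t;return np.array([p['cx'],p['cy']])+f(p)*x[:2]/x[2]
E
python3 - <<'E'
from h import *
a=cv2.imread('pics/top0.png');b=cv2.imread('pics/side0.png')
cv2.imwrite('pics/t1.png',cv2.resize(a[120:360,20:420],None,fx=2,fy=2,interpolation=2))
cv2.imwrite('pics/s1.png',cv2.resize(b[50:350,130:430],None,fx=2,fy=2,interpolation=2))
p=vision.snapshot('top');q=vision.snapshot('side')
for n,z,u,v in [('jig',0,(191.6,257.8),(228.8,196.7)),('key',34,(226.3,256.9),(245.6,205)),('hinge',62,(152.3,251.6),(213.9,160.1)),('cA',0,(344.6,250.7),(243.7,307.3)),('termA',8,(364.5,256.2),(270.9,298.6)),('cB',0,(334.6,312.7),(312,282)),('cA?',0,(344.6,250.7),(312,282)),('cB?',0,(334.6,312.7),(243.7,307.3)),('termA?',8,(364.5,256.2),(320.5,302.7)),('termB',8,(341.4,289),(270.9,298.6)),('pile',28,(192,256.5),(232.3,186.7))]:
    print(n,onz(p,u,z).round(1),onz(q,v,z).round(1))
E
```

```text
jig [530.1  87.8   0. ] [530.   86.2   0. ]
key [527.5  11.   34. ] [533.2   6.3  34. ]
hinge [536.6 156.9  62. ] [532.7 156.2  62. ]
cA [ 541.9 -239.6    0. ] [ 405.8 -211.6    0. ]
termA [ 528.7 -280.3    8. ] [ 457.6 -227.1    8. ]
cB [ 411.5 -213.6    0. ] [ 551.2 -230.7    0. ]
cA? [ 541.9 -239.6    0. ] [ 551.2 -230.7    0. ]
cB? [ 411.5 -213.6    0. ] [ 405.8 -211.6    0. ]
termA? [ 528.7 -280.3    8. ] [ 532.6 -286.2    8. ]
termB [ 460.2 -228.5    8. ] [ 457.6 -227.1    8. ]
pile [529.7  82.6  28. ] [540.5  83.8  28. ]
```

View pics/t1.png

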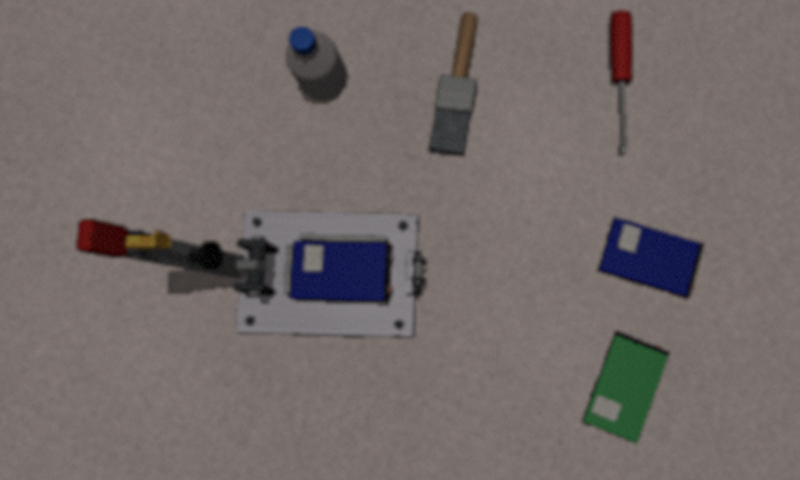

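View pics/s1.png

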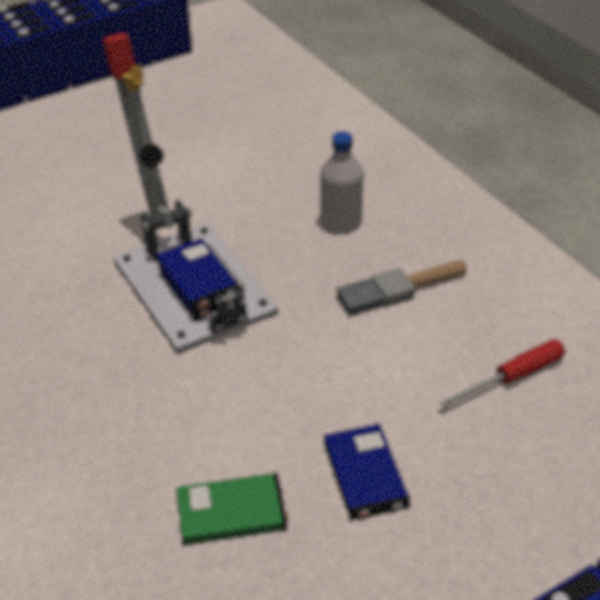

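The top view shows the loose blue cell at about (345,250) px in the full frame and a green look-alike at (334,313). The pile is at (190,257), with the open clamp to its left. The side view agrees. Next I move round to look from the wrist camera.

Call:
drive_tool(moves=[[0.36,-1,0,0,0,-1,85],[0.36,-1,0,0,0,-1,85],[0.36,-1,0,0,0,-1,85],[0.36,-1,0,0,0,-1,85],[0.36,-1,0,0,0,-1,85],[0.36,-1,0,0,0,-1,85],[0.36,-1,0,0,0,-1,85],[0.36,-1,0,0,0,-1,85]])

```text
time: 2.37
ee_pos: [368.9, 306.3, 304.4]
orientation: [[0.549, -0.836, 0.0], [-0.836, -0.549, 0.0], [-0.0, -0.0, -1.0]]
contact_force: [0.5, 0.1, 0.7]
width: 84.7
grasp_force: 0.0
```

Call:
drive_tool(moves=[[0.14,-1,0,0,0,-1,85],[0.14,-1,0,0,0,-1,85],[0.14,-1,0,0,0,-1,85],[0.14,-1,0,0,0,-1,85],[0.14,-1,0,0,0,-1,85],[0.14,-1,0,0,0,-1,85],[0.14,-1,0,0,0,-1,85],[0.14,-1,0,0,0,-1,85]])

```text
time: 3.03
ee_pos: [403.8, 58.2, 304.1]
orientation: [[0.058, -0.998, 0.001], [-0.998, -0.058, 0.0], [-0.0, -0.001, -1.0]]
contact_force: [-0.2, -0.3, -0.2]
width: 84.9
grasp_force: 0.0
```

Call:
drive_tool(moves=[[0.52,0,0,0,0,-0.12,85],[0.52,0,0,0,0,-0.12,85],[0.52,0,0,0,0,-0.12,85],[0.52,0,0,0,0,-0.12,85],[0.52,0,0,0,0,-0.12,85],[0.52,0,0,0,0,-0.12,85],[0.52,0,0,0,0,-0.12,85]])

```text
time: 3.62
ee_pos: [532.5, 60.5, 303.9]
orientation: [[0.001, -1.0, -0.001], [-1.0, -0.001, -0.0], [0.0, 0.001, -1.0]]
contact_force: [-0.0, -0.0, 0.1]
width: 84.9
grasp_force: 0.0
```

```bash
python3 - <<'E'
from h import *
s=sensors.observe();p=vision.snapshot('wrist');cv2.imwrite('pics/w1.png',p['color'])
print(s['time'],s['ee_pos'],np.round(s['orientation'],3).tolist(),s['joint_pos'],robot.tip_reach,s['contact_force'])
print(np.round(p['mount'],3).tolist(),p['fov_y'],p['cx'],p['cy'])
for t,z in [('cell_b',28),('jig',0),('keeper_bracket',34),('clamp_hinge',62)]:
    for d in spotter.pinpoint(p,t)[:3]: print(t,np.round(d['uv'],1),round(d['score'],2),onz(p,d['uv'],z,s).round(1))
E
```

```text
3.6167 [532.46113441  60.54727781 303.85222658] [[0.001, -1.0, -0.001], [-1.0, -0.001, -0.0], [0.0, 0.001, -1.0]] [ 2.38302644e+01  1.33844074e+01 -1.20516875e+01 -1.57531290e-02
 -6.45967449e+01 -2.37807772e+01] 72.6 [-0.04635717 -0.0420638   0.08431412]
[[0.0, -0.95, -0.313, 80.746], [1.0, 0.0, 0.0, -0.047], [-0.0, -0.313, 0.95, -71.59], [0.0, 0.0, 0.0, 1.0]] 58.07045379210919 284.8731674364525 208.27478474119053
cell_b [288.  198.8] 0.67 [529.3  84.6  28. ]
keeper_bracket [289.3 120.1] 0.75 [528.4  10.3  34. ]
clamp_hinge [280.6 290.4] 0.74 [536.2 164.2  62. ]
clamp_hinge [286.8 197.4] 0.67 [530.6  73.1  62. ]
```

View pics/w1.png

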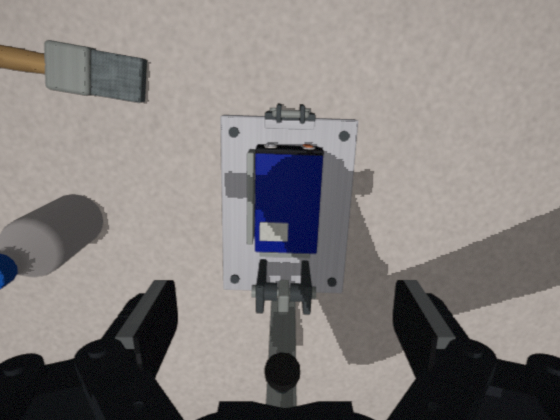

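The wrist view shows the pile centred near (288,200) px, terminals and keeper at the top, and the hinge at (284,290). I'll fit the blue top face here, then do the same over the loose cell from the same relative pose.

```bash
cat >> h.py <<'E'
def cell(p,s,z,near):
    "fit of blue top face: returns centre xy, yaw deg of cell y relative to world y, size (x,y)"
    c=p['color'].astype(int);m=((c[...,0]>70)&(c[...,0]-c[...,2]>50)&(c[...,0]-c[...,1]>45)).astype(np.uint8)
    n,l,st,ce=cv2.connectedComponentsWithStats(m)
    u=proj(p,[*near,z],s);i=min((i for i in range(1,n) if st[i,4]>800),key=lambda i:np.hypot(*(ce[i]-u)))
    k=max(cv2.findContours((l==i).astype(np.uint8),0,1)[0],key=len)[:,0,:]
    k=cv2.convexHull(k)[:,0,:].astype(float)
    k=k+0.5*np.sign(k-ce[i])*0
    W=np.array([onz(p,q,z,s)[:2] for q in k],np.float32)
    r=cv2.minAreaRect(W);b=cv2.boxPoints(r);e=[b[1]-b[0],b[2]-b[1]]
    L=max(e,key=np.linalg.norm);S=min(e,key=np.linalg.norm);y=L/np.linalg.norm(L);y=y*np.sign(y[1])
    h=np.array(r[0])+y*np.linalg.norm(L)/2
    return h.round(1),(h-50*y).round(1),round(float(np.degrees(np.arctan2(-y[0],y[1]))),2),np.linalg.norm(S).round(1),np.linalg.norm(L).round(1)
E
python3 - <<'E'
from h import *
s=sensors.observe();p=vision.snapshot('wrist')
print(cell(p,s,44,(530,85)))
p=vision.snapshot('top');print(cell(p,None,44,(530,85)),cell(p,None,16,(545,-236)))
E
```

```text
(array([531.5, 133.1]), array([530.3,  83.1]), -1.37, np.float32(58.6), np.float32(94.8))
(array([ 555.8, -190. ]), array([ 540.6, -237.7]), -17.73, np.float32(53.8), np.float32(89.7)) (array([ 559.7, -193.2]), array([ 544.5, -240.8]), -17.73, np.float32(55.4), np.float32(92.2))
```

Call:
drive_tool(moves=[[0.04,-1,0,0,0,-0.56,85],[0.04,-1,0,0,0,-0.56,85],[0.04,-1,0,0,0,-0.56,85],[0.04,-1,0,0,0,-0.56,85],[0.04,-1,0,0,0,-0.56,85],[0.04,-1,0,0,0,-0.56,85],[0.04,-1,0,0,0,-0.56,85],[0.04,-1,0,0,0,-0.56,85]])

```text
time: 4.63
ee_pos: [542.9, -192.8, 303.6]
orientation: [[-0.294, -0.956, -0.0], [-0.956, 0.294, 0.0], [0.0, 0.0, -1.0]]
contact_force: [0.3, 0.2, -0.6]
width: 84.9
grasp_force: 0.0
```

Call:
drive_tool(moves=[[0,-0.28,-0.11,0,0,0,85],[0,-0.28,-0.11,0,0,0,85],[0,-0.28,-0.11,0,0,0,85],[0,-0.28,-0.11,0,0,0,85]])

```text
time: 4.97
ee_pos: [543.1, -260.5, 275.4]
orientation: [[-0.291, -0.957, -0.002], [-0.957, 0.291, 0.001], [0.0, 0.002, -1.0]]
contact_force: [-0.0, 0.8, 0.8]
width: 84.7
grasp_force: 0.0
```

```bash
python3 - <<'E'
from h import *
s=sensors.observe();p=vision.snapshot('wrist');cv2.imwrite('pics/w2.png',p['color'])
print(s['ee_pos'],np.round(s['orientation'],3).tolist())
print(cell(p,s,16,(545,-236)))
E
```

```text
[ 543.0634878  -260.52234692  275.3528859 ] [[-0.291, -0.957, -0.002], [-0.957, 0.291, 0.001], [0.0, 0.002, -1.0]]
(array([ 559.8, -193. ]), array([ 544.8, -240.7]), -17.52, np.float32(57.6), np.float32(94.1))
```

View pics/w2.png

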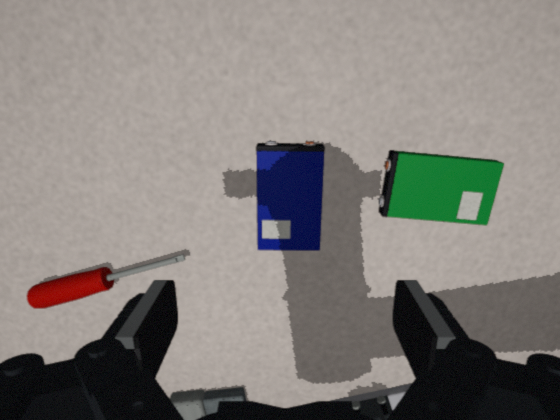

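The loose cell fits at (544.8,−240.7) with yaw −17.5°. The green cell is well to the right at (440,190) px. Now I descend.

Call:
drive_tool(moves=[[0.007,0.079,-0.2,0,0,-0.02,74],[0.007,0.079,-0.4,0,0,-0.02,74],[0.007,0.079,-0.6,0,0,-0.02,74],[0.007,0.079,-0.74,0,0,-0.02,74],[0.007,0.079,-0.74,0,0,-0.02,74],[0.007,0.079,-0.74,0,0,-0.02,74],[0.007,0.079,-0.74,0,0,-0.02,74]])

```text
time: 5.6
ee_pos: [545.9, -239.5, 91.7]
orientation: [[-0.297, -0.955, -0.001], [-0.955, 0.297, -0.0], [0.001, 0.001, -1.0]]
contact_force: [-0.1, -0.5, 1.0]
width: 74.0
grasp_force: 0.0
```

```bash
python3 - <<'E'
from h import *
s=sensors.observe();p=vision.snapshot('wrist');cv2.imwrite('pics/w3.png',p['color'])
print(s['ee_pos'],np.round(s['orientation'],3).tolist(),s['width'],s['contact_force'])
print(cell(p,s,16,(545,-236)))
E
```

```text
[ 545.87773211 -239.4633568    91.6707289 ] [[-0.297, -0.955, -0.001], [-0.955, 0.297, -0.0], [0.001, 0.001, -1.0]] 74.0018717342587 [-0.0947793  -0.51894898  1.04642902]
(array([ 560.3, -192.4]), array([ 545., -240.]), -17.88, np.float32(59.6), np.float32(94.9))
```

View pics/w3.png

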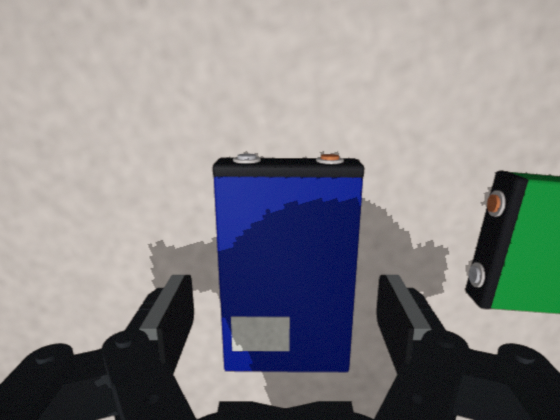

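Call:
drive_tool(moves=[[-0.003,-0.002,-0.02,0,0,0,70],[-0.003,-0.002,-0.04,0,0,0,66],[-0.003,-0.002,-0.048,0,0,0,66],[-0.003,-0.002,-0.048,0,0,0,66],[-0.003,-0.002,-0.048,0,0,0,66]])

```text
time: 6.07
ee_pos: [544.6, -241.4, 79.9]
orientation: [[-0.3, -0.954, 0.001], [-0.954, 0.3, -0.0], [-0.0, -0.001, -1.0]]
contact_force: [0.5, -0.4, 1.8]
width: 66.0
grasp_force: 0.0
```

Call:
drive_tool(moves=[[0,0,-0.008,0,0,0,66],[0,0,-0.012,0,0,0,66],[0,0,-0.012,0,0,0,66]])

```text
time: 6.32
ee_pos: [544.3, -241.3, 76.2]
orientation: [[-0.3, -0.954, -0.0], [-0.954, 0.3, 0.0], [0.0, 0.0, -1.0]]
contact_force: [-0.4, 0.2, 0.0]
width: 66.1
grasp_force: 0.0
```

Call:
drive_tool(moves=[[0,0,-0.006,0,0,0,66],[0,0,-0.008,0,0,0,66],[0,0,-0.008,0,0,0,66]])

```text
time: 6.57
ee_pos: [544.4, -241.2, 74.2]
orientation: [[-0.3, -0.954, -0.0], [-0.954, 0.3, 0.0], [0.0, 0.0, -1.0]]
contact_force: [0.3, -0.0, -0.3]
width: 65.9
grasp_force: 0.0
```

Call:
drive_tool(moves=[[0,0,-0.006,0,0,0,66],[0,0,-0.008,0,0,0,66],[0,0,-0.008,0,0,0,66]])

```text
time: 6.82
ee_pos: [544.3, -241.2, 72.2]
orientation: [[-0.3, -0.954, -0.0], [-0.954, 0.3, 0.0], [0.0, 0.0, -1.0]]
contact_force: [-0.1, 0.3, -0.9]
width: 66.1
grasp_force: 0.0
```

Call:
drive_tool(moves=[[0,0,-0.004,0,0,0,66],[0,0,-0.006,0,0,0,66],[0,0,-0.006,0,0,0,66]])

```text
time: 7.07
ee_pos: [544.4, -241.2, 70.8]
orientation: [[-0.3, -0.954, -0.0], [-0.954, 0.3, 0.0], [0.0, 0.0, -1.0]]
contact_force: [0.3, -0.2, -0.0]
width: 66.1
grasp_force: 0.0
```

```bash
python3 - <<'E'
from h import *
p=vision.snapshot('side');u=proj(p,[545,-240,30]).astype(int)
c=p['color'][u[1]-75:u[1]+75,u[0]-100:u[0]+100];cv2.imwrite('pics/s4.png',cv2.resize(c,None,fx=4,fy=4,interpolation=2))
E
```

```text
(no output)
```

View pics/s4.png

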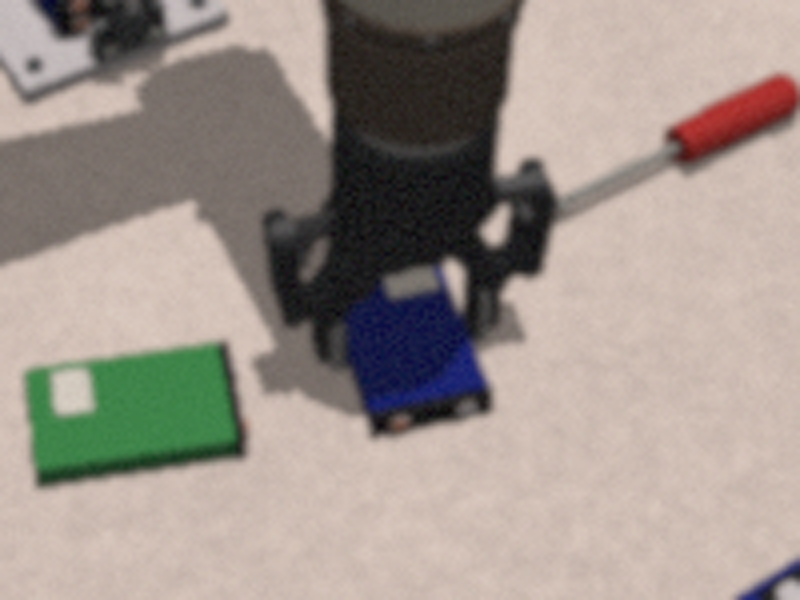

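The fingers straddle the cell with their tips close to the table. I feel downwards.

Call:
drive_tool(moves=[[0,0,-0.004,0,0,0,65],[0,0,-0.007,0,0,0,65],[0,0,-0.007,0,0,0,65]])

```text
time: 7.37
ee_pos: [544.4, -241.2, 69.0]
orientation: [[-0.3, -0.954, -0.0], [-0.954, 0.3, 0.0], [-0.0, 0.0, -1.0]]
contact_force: [-0.1, -0.2, 1.2]
width: 65.0
grasp_force: 0.0
```

Call:
drive_tool(moves=[[0,0,-0.004,0,0,0,65],[0,0,-0.007,0,0,0,65],[0,0,-0.007,0,0,0,65]])

```text
time: 7.62
ee_pos: [544.3, -241.2, 67.2]
orientation: [[-0.3, -0.954, -0.0], [-0.954, 0.3, 0.0], [0.0, 0.0, -1.0]]
contact_force: [-0.0, -0.1, 0.7]
width: 65.0
grasp_force: 0.0
```

Call:
drive_tool(moves=[[0,0,-0.004,0,0,0,65],[0,0,-0.006,0,0,0,65],[0,0,-0.006,0,0,0,65]])

```text
time: 7.87
ee_pos: [544.6, -241.2, 66.4]
orientation: [[-0.3, -0.954, 0.0], [-0.954, 0.3, -0.0], [0.0, -0.0, -1.0]]
contact_force: [-0.9, 1.1, 4.0]
width: 64.9
grasp_force: 1.9
```

Table contact comes at TCP z ≈ 66.6. I raise 3.5 mm and close.

Call:
drive_tool(moves=[[0,0,0.015,0,0,0,65],[0,0,0.015,0,0,0,60],[0,0,0.015,0,0,0,55],[0,0,0.015,0,0,0,50],[0,0,0.015,0,0,0,50],[0,0,0.015,0,0,0,50],[0,0,0.015,0,0,0,50]], grip_force=45)

```text
time: 8.45
ee_pos: [544.7, -241.3, 70.5]
orientation: [[-0.3, -0.954, 0.001], [-0.954, 0.3, -0.0], [0.0, -0.001, -1.0]]
contact_force: [-0.8, -0.1, 5.4]
width: 59.2
grasp_force: 50.2
```

Call:
drive_tool(moves=[[0,0,0.02,0,0,0,50],[0,0,0.06,0,0,0,50],[0,0,0.12,0,0,0,50],[0,0,0.2,0,0,0,50],[0,0,0.3,0,0,0,50],[0,0,0.4,0,0,0,50],[0,0,0.4,0,0,0,50],[0,0,0.4,0,0,0,50]])

```text
time: 9.12
ee_pos: [544.9, -241.2, 171.4]
orientation: [[-0.3, -0.954, 0.004], [-0.954, 0.3, -0.0], [-0.001, -0.004, -1.0]]
contact_force: [-0.5, -0.1, -3.0]
width: 58.9
grasp_force: 49.3
```

```bash
python3 - <<'E'
from h import *
s=sensors.observe();p=vision.snapshot('wrist');cv2.imwrite('pics/w5.png',p['color'])
print(s['ee_pos'],np.round(s['orientation'],3).tolist(),s['width'],s['grasp_force'],s['contact_force'])
z=s['ee_pos'][2]-66.4-3.5+16
print(z,cell(p,s,z,s['ee_pos'][:2]))
E
```

```text
[ 544.92305834 -241.23363878  171.41169874] [[-0.3, -0.954, 0.004], [-0.954, 0.3, -0.0], [-0.001, -0.004, -1.0]] 58.94600476210445 49.30023014545441 [-0.48966485 -0.11622865 -3.0246257 ]
117.5116987446506 (array([ 560.3, -192.9]), array([ 545.4, -240.6]), -17.4, np.float32(59.5), np.float32(94.2))
```

View pics/w5.png

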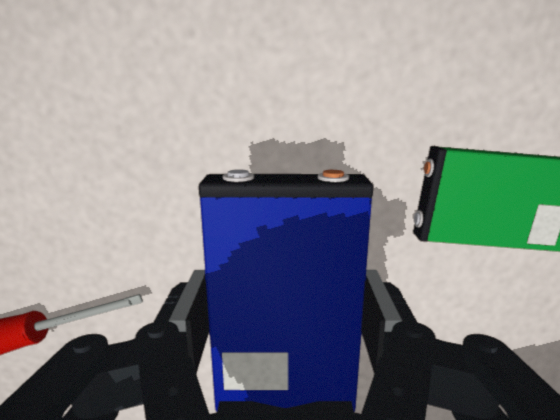

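The cell is held squarely, with its terminals at the top at (238,175) and (333,175) px. Before placing it, I refine the pile's pose and yaw from the first wrist picture.

```bash
python3 - <<'E'
from h import *
p=vision.snapshot('wrist');P=dict(p);P['color']=cv2.imread('pics/w1.png')
s=dict(ee_pos=np.array([532.461,60.547,303.852]),orientation=np.array([[.001,-1,-.001],[-1,-.001,0],[0,.001,-1]]))
c=P['color'].astype(int)
d=(c[...,0]-c[...,2]).astype(float)
def line(pts,z,ax):
    W=np.array([onz(P,q,z,s)[:2] for q in pts]);
    for _ in range(3):
        k=np.polyfit(W[:,ax],W[:,1-ax],1);r=np.abs(np.polyval(k,W[:,ax])-W[:,1-ax]);W=W[r<max(2*np.median(r),.2)]
    return k,len(W),r.mean().round(2)
def sub(v,i0,rng,th):
    # crossing along 1D
    for i in rng:
        a,b=v[i],v[i+1]
        if (a-th)*(b-th)<=0 and a!=b: return i+(th-a)/(b-a)
L=[];Rr=[];H=[]
for r in range(160,245):
    x=sub(d[r],0,range(244,275),50); y=sub(d[r],0,range(335,305,-1),50)
    if x: L.append((x,r))
    if y: Rr.append((y,r))
for q in range(264,312):
    y=sub(d[:,q],0,range(262,240,-1),50)
    if y:H.append((q,y))
for n,l,ax in(('L',L,1),('R',Rr,1),('H',H,0)):
    k,m,e=line(l,44,ax);print(n,'slope deg',np.degrees(np.arctan(k[0])).round(2),'at y=83' if ax else 'at x=531',np.polyval(k,83 if ax else 531).round(2),m,e)
# jig plate edges, z=12, brightness vs table
g=c.sum(2)/3.
e=cv2.Canny(P['color'],60,150)
for ln in cv2.HoughLinesP(e,1,np.pi/360,35,minLineLength=40,maxLineGap=8)[:,0]:
    a=onz(P,ln[:2],12,s)[:2];b=onz(P,ln[2:],12,s)[:2];print(ln,a.round(1),b.round(1),np.degrees(np.arctan2(*(b-a))).round(1))
E
```

```text
L slope deg 2.07 at y=83 559.77 77 0.34
R slope deg 2.03 at y=83 501.24 82 0.07
H slope deg -1.12 at x=531 133.0 35 0.08
[415 266 559 207] [393.6 164.1] [255.1  97.9] -115.6
[452 314 559 285] [345.8 223.4] [234.8 186.8] -108.2
[ 51  90 145 103] [746.8 -14.4] [661.9  -3. ] -82.4
[246 244 246 153] [572.8 138.8] [569.8  43.4] -178.2
[397 271 437 336] [412.2 170.1] [358.9 252.4] -32.9
[316 253 322 159] [499.4 149. ] [496.3  49.1] -178.2
[416 280 455 338] [390.6 180.9] [338.  255.1] -35.3
[268 359 271 301] [551.7 284.2] [547.4 206.9] -176.8
[312 287 348 364] [502.7 189.5] [458.1 291.3] -23.6
[227 114 275 116] [586.5   6.8] [541.6   8.5] -87.7
[255 251 255 172] [563.6 146.8] [561.6  62.1] -178.7
[132 338 167 280] [706.3 255.3] [659.3 181. ] -147.7
[252 244 252 196] [566.5 138.8] [565.2  86.6] -178.5
[252 153 323 155] [564.1  43.4] [495.5  45.2] -88.4
[ 50  39 130  56] [739.4 -57.3] [670.7 -43.5] -78.6
[100 339 130 299] [742.9 256.7] [702.1 204.5] -142.0
[115 336 153 280] [725.3 252.6] [674.4 181.1] -144.6
[ 49 274  97 237] [785.1 173.9] [727. 131.] -126.5
[355 196 379 257] [462.1  86.5] [4
[... 401 characters left out ...]
.8] [533.1 139.9] -34.6
[387 419 415 379] [405.4 374.3] [377.3 313. ] -155.4
[455 314 556 286] [342.5 223.4] [237.8 188.1] -108.6
[265 143 316 144] [551.4  33.7] [502.5  34.6] -88.9
[155 379 183 419] [686.2 313.1] [658.1 374.3] -24.7
[131 337 166 280] [707.3 254. ] [660.4 181.1] -147.2
[  5 225  57 198] [819.3 117.8] [760.6  88.9] -116.3
[364 364 404 351] [439.4 291.3] [394.4 273. ] -112.1
[317 300 342 355] [496.8 205.6] [465.8 278.6] -23.0
[116 335 154 280] [724.  251.3] [673.3 181.1] -144.2
[88 46 88 92] [706.9 -51.7] [713.1 -12.7] 9.2
[255 148 301 150] [561.   38.5] [516.8  40.4] -87.6
[155 376 177 325] [685.8 308.7] [653.5 237.9] -155.5
[260 260 308 262] [558.5 157.2] [507.6 159.5] -87.4
```

Pile centre is (530.5,83.6) with yaw ≈ −1.9°, so the TCP target is (530.5,82.4) and touchdown comes near TCP z = 114.5.

Call:
drive_tool(moves=[[-0.01,0.1,0,0,0,0.1,50],[-0.02,0.25,0,0,0,0.2,50],[-0.03,0.4,0,0,0,0.3,50],[-0.04,0.55,0,0,0,0.4,50],[-0.05,0.7,0,0,0,0.518,50],[-0.058,0.85,0,0,0,0.518,50],[-0.058,0.95,0,0,0,0.518,50],[-0.058,1,0,0,0,0.518,50],[-0.058,1,0,0,0,0.518,50]])

```text
time: 9.97
ee_pos: [529.5, 10.9, 168.5]
orientation: [[-0.03, -1.0, -0.002], [-1.0, 0.03, -0.0], [0.001, 0.002, -1.0]]
contact_force: [0.2, -0.8, -1.7]
width: 58.9
grasp_force: 49.3
```

Call:
drive_tool(moves=[[0,0.1,0,0,0,0,50],[0,0.2,0,0,0,0,50],[0,0.27,0,0,0,0,50],[0,0.294,-0.05,0,0,0,50],[0,0.294,-0.12,0,0,0,50],[0,0.294,-0.17,0,0,0,50],[0,0.294,-0.18,0,0,0,50],[0,0.294,-0.18,0,0,0,50],[0,0.294,-0.18,0,0,0,50]])

```text
time: 10.72
ee_pos: [530.2, 81.6, 124.6]
orientation: [[-0.034, -0.999, -0.0], [-0.999, 0.034, -0.0], [0.0, 0.0, -1.0]]
contact_force: [-0.5, 0.7, -1.8]
width: 58.9
grasp_force: 49.2
```

```bash
python3 - <<'E'
from h import *
s=sensors.observe();p=vision.snapshot('wrist');cv2.imwrite('pics/w6.png',p['color'])
print(s['ee_pos'],np.round(s['orientation'],3).tolist(),s['width'],s['grasp_force'],s['contact_force'])
q=vision.snapshot('side');u=proj(q,[530,60,60]).astype(int)
c=q['color'][u[1]-75:u[1]+75,u[0]-100:u[0]+100]
a=cv2.resize(c,None,fx=4,fy=4,interpolation=2)
cv2.imwrite('pics/s6.png',np.hstack([cv2.resize(a,(400,300)),cv2.resize(p['color'],(400,300))]))
E
```

```text
[530.22486733  81.55350921 124.61776792] [[-0.034, -0.999, -0.0], [-0.999, 0.034, -0.0], [0.0, 0.0, -1.0]] 58.93549223469579 49.22259271144867 [-0.47180588  0.7026818  -1.84925901]
```

View pics/s6.png

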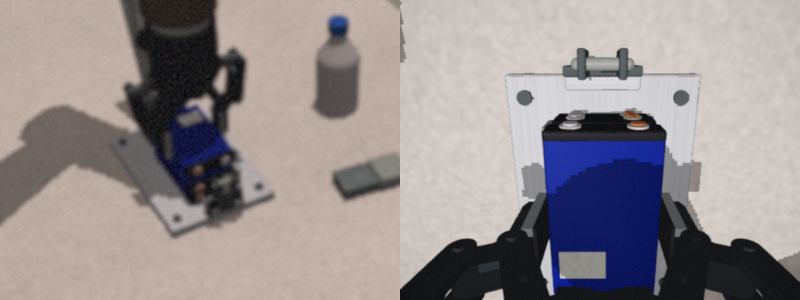

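The wrist picture shows both terminal pairs: the held cell's at about (238,175)/(332,175) px and cell_b's at about (246,161)/(325,161). Their midpoints match in x. I check the y alignment with numbers.

```bash
python3 - <<'E'
from h import *
s=sensors.observe();p=vision.snapshot('wrist')
c=p['color'].astype(int)
m=((c[...,2]-c[...,0]>40)).astype(np.uint8)
n,l,st,ce=cv2.connectedComponentsWithStats(m)
for i in range(1,n):
    if st[i,4]>15: print('orange',st[i],ce[i].round(1))
for yy in range(150,200,1): print(yy,c[yy,320:340:4].sum(1)//3, c[yy,285])
cz=s['ee_pos'][2]-70.5
for r in (155,160,165,170,175,180,185,190): print(r,'held h8/16',onz(p,(326,r),cz+8,s)[1].round(1),onz(p,(326,r),cz+16,s)[1].round(1),'b',onz(p,(326,r),36,s)[1].round(1),onz(p,(326,r),44,s)[1].round(1))
E
```

```text
orange [313 154  23  10 151] [324.  158.4]
orange [323 169  21   9 160] [333.  173.3]
150 [152 151 149 195 210] [216 212 213]
151 [143 142 140 193 211] [217 213 214]
152 [137 141 139 192 210] [216 213 214]
153 [116 128 135 183 198] [216 212 214]
154 [ 71  79 115 147 148] [215 211 213]
155 [ 66  67  82 139 138] [201 197 198]
156 [ 72  68  77 130 127] [143 140 141]
157 [75 64 68 95 79] [81 79 78]
158 [70 67 66 71 34] [30 29 29]
159 [91 90 81 87 44] [13 17  9]
160 [118 127 119 118  73] [18 20 18]
161 [122 140 139 122  97] [15 15 14]
162 [120 135 132 121 101] [18 18 18]
163 [116 117 115 111 112] [15 12 16]
164 [131 135 131 124 119] [14 13 13]
165 [118 135 131 120 104] [21 18 17]
166 [ 59  97 102  76  41] [17 18 19]
167 [26 37 39 32 18] [26 23 23]
168 [19 19 23 28 27] [30 26 26]
169 [19 26 44 51 44] [39 36 36]
170 [28 52 64 64 64] [42 38 39]
171 [31 68 68 67 65] [31 28 29]
172 [56 84 75 70 68] [27 26 27]
173 [ 89 107 102  96  90] [29 26 26]
174 [102 109 130 132 126] [22 17 14]
175 [107 111 132 145 137] [21 20 15]
176 [128 115 130 144 135] [13 15  7]
177 [155 138 130 139 132] [13 12 13]
17
[... 326 characters left out ...]
 [53 47 47]
188 [48 49 48 47 45] [54 50 48]
189 [48 47 46 47 49] [52 49 48]
190 [46 46 47 45 45] [49 48 48]
191 [45 41 44 44 44] [51 48 47]
192 [45 42 44 42 45] [49 44 47]
193 [38 41 43 42 42] [45 40 40]
194 [40 41 40 41 39] [43 40 40]
195 [39 40 38 40 39] [44 38 40]
196 [39 40 41 42 40] [61 39 40]
197 [56 58 57 57 58] [111  41  35]
198 [76 75 72 73 72] [156  46  31]
199 [75 76 74 76 74] [159  47  29]
155 held h8/16 25.9 24.5 b 30.9 29.4
160 held h8/16 27.7 26.2 b 33.0 31.5
165 held h8/16 29.6 27.9 b 35.2 33.5
170 held h8/16 31.4 29.6 b 37.4 35.6
175 held h8/16 33.2 31.3 b 39.6 37.7
180 held h8/16 35.1 33.1 b 41.9 39.9
185 held h8/16 37.0 34.8 b 44.1 42.0
190 held h8/16 38.9 36.6 b 46.4 44.2
```

Held cell and cell_b agree to under 0.5 mm in x and y. Now I lower gently.

Call:
drive_tool(moves=[[0,0,-0.012,0,0,0,50],[0,0,-0.024,0,0,0,50],[0,0,-0.032,0,0,0,50],[0,0,-0.034,0,0,0,50],[0,0,-0.034,0,0,0,50],[0,0,-0.034,0,0,0,50]])

```text
time: 11.37
ee_pos: [530.0, 82.3, 116.1]
orientation: [[-0.033, -0.999, -0.0], [-0.999, 0.033, -0.0], [0.0, 0.0, -1.0]]
contact_force: [0.8, -0.3, -2.8]
width: 58.6
grasp_force: 49.3
```

Call:
drive_tool(moves=[[0,0,-0.003,0,0,0,50],[0,0,-0.006,0,0,0,50],[0,0,-0.006,0,0,0,50]])

```text
time: 11.62
ee_pos: [529.9, 82.3, 114.6]
orientation: [[-0.034, -0.999, -0.0], [-0.999, 0.034, -0.0], [0.0, 0.0, -1.0]]
contact_force: [-0.3, 0.7, -2.3]
width: 58.9
grasp_force: 49.3
```

Call:
drive_tool(moves=[[0,-0.003,0,0,0,0,50],[0,-0.003,-0.002,0,0,0,50],[0,-0.003,-0.004,0,0,0,50],[0,-0.003,-0.004,0,0,0,50]])

```text
time: 11.95
ee_pos: [530.0, 81.5, 114.5]
orientation: [[-0.033, -0.999, 0.0], [-0.999, 0.033, -0.0], [0.0, -0.0, -1.0]]
contact_force: [-2.2, -0.7, 4.3]
width: 58.6
grasp_force: 50.0
```

Call:
drive_tool(moves=[[0,0,-0.002,0,0,0,50],[0,0,-0.004,0,0,0,50],[0,0,-0.004,0,0,0,50]])

```text
time: 12.2
ee_pos: [530.0, 81.5, 114.4]
orientation: [[-0.033, -0.999, 0.0], [-0.999, 0.033, -0.0], [0.0, -0.0, -1.0]]
contact_force: [-5.1, -0.3, 10.3]
width: 58.9
grasp_force: 50.8
```

Seated. I ease off, then open slowly.

Call:
drive_tool(moves=[[0,0,0.004,0,0,0,50],[0,0,0.006,0,0,0,58],[0,0,0.006,0,0,0,62],[0,0,0.006,0,0,0,66],[0,0,0.006,0,0,0,70],[0,0,0.006,0,0,0,74],[0,0,0.006,0,0,0,74],[0,0,0.006,0,0,0,74]])

```text
time: 12.87
ee_pos: [530.0, 81.6, 114.0]
orientation: [[-0.033, -0.999, -0.0], [-0.999, 0.033, -0.0], [0.0, 0.0, -1.0]]
contact_force: [-0.2, -0.3, -0.6]
width: 74.4
grasp_force: 0.0
```

Call:
drive_tool(moves=[[0,0,0.03,0,0,0,74],[0,0,0.08,0,0,0,74],[0,0,0.18,0,0,0,74],[0,-0.1,0.3,0,0,0,74],[0,-0.2,0.45,0,0,0,74],[0,-0.3,0.55,0,0,0,74],[0,-0.3,0.55,0,0,0,74],[0,-0.3,0.55,0,0,0,74]])

```text
time: 13.53
ee_pos: [530.4, 5.5, 254.3]
orientation: [[-0.036, -0.999, 0.005], [-0.999, 0.036, 0.002], [-0.002, -0.005, -1.0]]
contact_force: [0.6, 0.0, 0.2]
width: 74.2
grasp_force: 0.0
```

```bash
python3 - <<'E'
from h import *
s=sensors.observe();p=vision.snapshot('wrist');cv2.imwrite('pics/w7.png',p['color'])
print(s['time'],s['ee_pos'],s['width'],s['contact_force'])
print(cell(p,s,60,(530,83)))
q=vision.snapshot('side');t=vision.snapshot('top')
for n,k in(('side',q),('top',t)):
  for g in('clamp_grip','clamp_hinge','keeper_bracket'):
    print(n,g,[(np.round(d['uv'],1).tolist(),round(d['score'],2)) for d in spotter.pinpoint(k,g)[:2]])
# predicted grip at angle a about hinge (532.5,163.6,62), yaw -1.9
yw=np.radians(-1.9);Y=np.array([-np.sin(yw),np.cos(yw),0]);J=np.array([530.5,83.6,0])
for a in(1.8,1.9,2.0):
  X=J+80*Y+[0,0,62]+(-191*np.cos(a)+31*np.sin(a))*Y*1+np.array([0,0,191*np.sin(a)+31*np.cos(a)])
  print(a,X.round(1),proj(q,X).round(1),proj(t,X).round(1))
a=cv2.resize(q['color'][40:240,130:330],(560,560));cv2.imwrite('pics/s7.png',cv2.resize(np.hstack([a[:420],p['color']]),(800,300)))
E
```

```text
13.5333 [530.43267512   5.54613247 254.33782766] 74.23816204343028 [0.63146434 0.0463816  0.17510987]
(array([533.2, 133.1]), array([530.8,  83.2]), -2.69, np.float32(58.6), np.float32(94.6))
side clamp_grip [([189.4, 82.7], 0.72)]
side clamp_hinge [([214.4, 158.7], 0.66)]
side keeper_bracket [([245.7, 205.3], 0.95), ([228.5, 182.7], 0.62)]
top clamp_grip []
top clamp_hinge [([151.4, 252.6], 0.76)]
top keeper_bracket [([150.9, 252.0], 0.31)]
1.8 [535.6 237.1 241. ] [190.7  76.9] [ 77.6 239.6]
1.9 [536.2 254.6 232.7] [188.1  76.9] [ 69.  240.1]
2.0 [536.7 271.2 222.8] [185.9  77.7] [ 61.5 240.7]
```

View pics/s7.png

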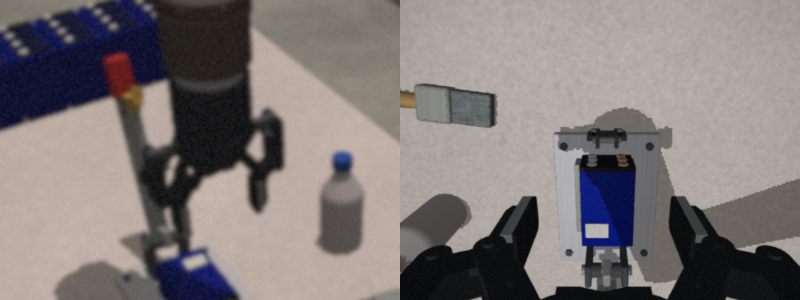

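The cell lies squarely: (530.8,83.2) against cell_b at (530.3,83.1). The clamp is still open and matches the predicted grip position. I go over it, fingers shut, to the far (+y) side.

Call:
drive_tool(moves=[[0,0,0.16,0,0,0,40],[0,0,0.32,0,0,0,0],[0,0,0.48,0,0,0,0],[0,0.1,0.6,0,0,0,0],[0,0.25,0.64,0,0,0,0],[0,0.4,0.64,0,0,0,0],[0,0.56,0.64,0,0,0,0],[0.01,0.72,0.64,0,0,0,0],[0.02,0.88,0.64,0,0,0,0],[0.03,1,0.64,0,0,0,0]])

```text
time: 14.82
ee_pos: [537.0, 259.6, 411.1]
orientation: [[-0.032, -1.0, -0.001], [-1.0, 0.032, -0.0], [0.0, 0.001, -1.0]]
contact_force: [0.6, 0.4, -0.2]
width: 0.2
grasp_force: 0.0
```

Call:
drive_tool(moves=[[0,0.15,0,0,0,0,0],[0,0.22,0,0,0,0,0],[0,0.22,-0.14,0,0,0,0],[0,0.22,-0.28,0,0,0,0],[0,0.22,-0.4,0,0,0,0],[0,0.22,-0.46,0,0,0,0],[0,0.22,-0.46,0,0,0,0],[0,0.22,-0.46,0,0,0,0]])

```text
time: 15.48
ee_pos: [537.5, 311.4, 296.2]
orientation: [[-0.033, -0.999, -0.001], [-0.999, 0.033, -0.002], [0.002, 0.001, -1.0]]
contact_force: [0.4, -0.5, 0.6]
width: 0.0
grasp_force: 0.0
```

```bash
python3 - <<'E'
from h import *
s=sensors.observe();p=vision.snapshot('wrist')
print(s['time'],s['ee_pos'],np.round(s['orientation'],3).tolist(),s['width'],s['contact_force'])
q=vision.snapshot('side')
a=cv2.resize(q['color'][20:220,100:300],(560,560));cv2.imwrite('pics/s8.png',cv2.resize(np.hstack([a[:420],p['color']]),(800,300)))
E
```

```text
15.4833 [537.54829237 311.40426252 296.16869142] [[-0.033, -0.999, -0.001], [-0.999, 0.033, -0.002], [0.002, 0.001, -1.0]] 0.03142467033803152 [ 0.38667195 -0.45572489  0.63985141]
```

View pics/s8.png

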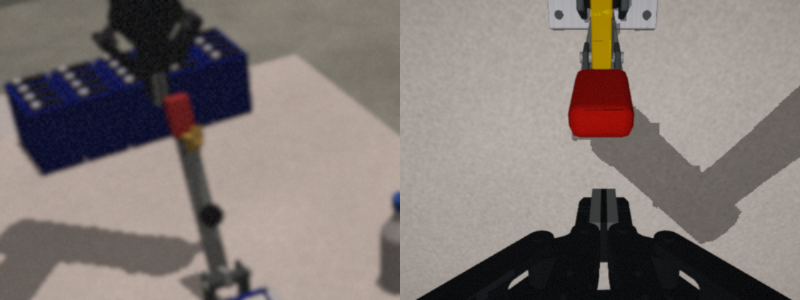

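The fingers are shut, centred behind the red grip, and clear of it. Now I push it round.

Call:
drive_tool(moves=[[0,-0.06,0,0,0,0,0],[0,-0.11,0,0,0,0,0],[0,-0.145,0.01,0,0,0,0],[0,-0.18,0.025,0,0,0,0],[0,-0.215,0.04,0,0,0,0],[0,-0.25,0.06,0,0,0,0],[0,-0.285,0.08,0,0,0,0],[0,-0.32,0.1,0,0,0,0],[0,-0.355,0.116,0,0,0,0],[0,-0.384,0.116,0,0,0,0]])

```text
time: 16.42
ee_pos: [537.9, 214.8, 327.2]
orientation: [[-0.034, -0.999, 0.002], [-0.999, 0.034, 0.001], [-0.001, -0.002, -1.0]]
contact_force: [0.5, 1.9, 2.6]
width: 0.1
grasp_force: 0.9
```

```bash
python3 - <<'E'
from h import *
s=sensors.observe();p=vision.snapshot('wrist');q=vision.snapshot('side')
print(s['time'],s['ee_pos'],s['contact_force'],s['joint_pos'].round(0))
for n,k in(('side',q),('wrist',p)):
    print(n,[(np.round(d['uv'],1).tolist(),round(d['score'],2)) for d in spotter.pinpoint(k,'clamp_grip')[:2]])
yw=np.radians(-1.9);Y=np.array([-np.sin(yw),np.cos(yw),0]);J=np.array([530.5,83.6,0])
for a in(1.4,1.5,1.6,1.7,1.8,1.9):
  X=J+(80-191*np.cos(a)+31*np.sin(a))*Y+np.array([0,0,62+191*np.sin(a)+31*np.cos(a)])
  print(a,X.round(1),proj(q,X).round(1),proj(p,X,s).round(1))
E
```

```text
16.4167 [537.88891221 214.76811766 327.18790366] [0.52259047 1.90495544 2.59811012] [ 38.  17.  -4.   0. -69. -40.]
side [([196.3, 82.7], 0.7)]
wrist [([294.6, 250.4], 0.6)]
1.4 [533.1 161.6 255.5] [203.7  86. ] [293.3 159.2]
1.5 [533.7 181.  254.7] [200.1  82.3] [292.9 206.6]
1.6 [534.4 200.1 252. ] [196.7  79.6] [292.5 247.7]
1.7 [535.  218.9 247.4] [193.5  77.8] [292.1 281.8]
1.8 [535.6 237.1 241. ] [190.7  76.9] [291.7 308.7]
1.9 [536.2 254.6 232.7] [188.1  76.9] [291.2 329. ]
```

Call:
drive_tool(moves=[[-0.004,-0.037,0.03,0,0,0,0],[-0.01,-0.1,0.036,0,0,0,0],[-0.014,-0.155,0.039,0,0,0,0],[-0.016,-0.21,0.037,0,0,0,0],[-0.018,-0.26,0.032,0,0,0,0],[-0.02,-0.31,0.025,0,0,0,0],[-0.022,-0.36,0.014,0,0,0,0],[-0.024,-0.41,0.0,0,0,0,0],[-0.026,-0.455,-0.017,0,0,0,0],[-0.028,-0.489,-0.03,0,0,0,0]])

```text
time: 17.45
ee_pos: [530.4, 91.7, 317.8]
orientation: [[-0.034, -0.999, -0.0], [-0.999, 0.034, -0.0], [0.0, 0.0, -1.0]]
contact_force: [2.2, 1.4, 1.1]
width: 0.0
grasp_force: 1.0
```

```bash
cat > g.py <<'E'
from h import *
s=sensors.observe();p=vision.snapshot('wrist');q=vision.snapshot('side')
print(s['time'],s['ee_pos'],s['contact_force'])
for n,k in(('side',q),('wrist',p)):
    print(n,[(np.round(d['uv'],1).tolist(),round(d['score'],2)) for d in spotter.pinpoint(k,'clamp_grip')[:2]])
yw=np.radians(-1.9);Y=np.array([-np.sin(yw),np.cos(yw),0]);J=np.array([530.5,83.6,0])
e=s['ee_pos']-[0,11,72.6];Yj=(e-J)@Y-80;Z=e[2]-62
for a in np.arange(0,1.8,.1):
    d=Yj*np.sin(a)+Z*np.cos(a)-31
    if abs(d)<15: print(round(a,2),'gap',round(d,1),'s',round(-Yj*np.cos(a)+Z*np.sin(a),1),proj(q,J+(80-191*np.cos(a)+31*np.sin(a))*Y+np.array([0,0,62+191*np.sin(a)+31*np.cos(a)])).round(1))
E
python3 g.py
```

```text
17.45 [530.37578817  91.74730288 317.78971575] [2.21729923 1.43379567 1.07147245]
side [([220.2, 117.9], 0.97)]
wrist [([284.3, 265.6], 0.85)]
1.0 gap -1.7 s 198.9 [219.5 109.1]
```

Call:
drive_tool(moves=[[-0.001,-0.046,-0.018,0,0,0,0],[-0.002,-0.092,-0.043,0,0,0,0],[-0.003,-0.137,-0.072,0,0,0,0],[-0.004,-0.18,-0.104,0,0,0,0],[-0.005,-0.22,-0.14,0,0,0,0],[-0.006,-0.259,-0.179,0,0,0,0],[-0.007,-0.295,-0.219,0,0,0,0],[-0.008,-0.327,-0.26,0,0,0,0],[-0.009,-0.357,-0.307,0,0,0,0],[-0.009,-0.357,-0.307,0,0,0,0]])

```text
time: 18.48
ee_pos: [527.0, 2.2, 238.7]
orientation: [[-0.035, -0.999, -0.005], [-0.999, 0.035, -0.002], [0.002, 0.005, -1.0]]
contact_force: [-1.4, 1.2, 3.4]
width: -0.3
grasp_force: 1.1
```

```bash
python3 g.py
```

```text
18.4833 [527.04324204   2.17516314 238.72361846] [-1.43419027  1.16788714  3.44352037]
side [([241.2, 160.9], 0.96)]
wrist [([284.7, 275.3], 0.85)]
0.4 gap -2.3 s 199.4 [241.  160.6]
```

Call:
drive_tool(moves=[[0,-0.014,-0.025,0,0,0,0],[0,-0.027,-0.05,0,0,0,0],[0,-0.039,-0.075,0,0,0,0],[0,-0.05,-0.1,0,0,0,0],[0,-0.06,-0.125,0,0,0,0],[0,-0.067,-0.142,0,0,0,0],[0,-0.067,-0.142,0,0,0,0]])

```text
time: 19.27
ee_pos: [528.1, -13.1, 204.7]
orientation: [[-0.034, -0.999, -0.001], [-0.999, 0.034, -0.0], [0.0, 0.001, -1.0]]
contact_force: [0.4, -0.8, 3.0]
width: 0.2
grasp_force: 1.4
```

Call:
drive_tool(moves=[[0,-0.004,-0.01,0,0,0,0],[0,-0.007,-0.02,0,0,0,0],[0,-0.01,-0.03,0,0,0,0],[0,-0.01,-0.03,0,0,0,0]])

```text
time: 19.6
ee_pos: [528.0, -15.4, 198.0]
orientation: [[-0.033, -0.999, -0.001], [-0.999, 0.034, -0.0], [0.0, 0.001, -1.0]]
contact_force: [-0.1, -0.6, 2.7]
width: 0.0
grasp_force: 1.4
```

Call:
drive_tool(moves=[[0,-0.003,-0.008,0,0,0,0],[0,-0.005,-0.016,0,0,0,0],[0,-0.005,-0.016,0,0,0,0]])

```text
time: 19.85
ee_pos: [528.0, -16.6, 194.0]
orientation: [[-0.034, -0.999, -0.001], [-0.999, 0.034, -0.0], [0.0, 0.001, -1.0]]
contact_force: [-0.2, -1.1, 4.0]
width: 0.1
grasp_force: 1.5
```

Call:
drive_tool(moves=[[0,-0.002,-0.006,0,0,0,0],[0,-0.004,-0.012,0,0,0,0],[0,-0.004,-0.012,0,0,0,0]])

```text
time: 20.1
ee_pos: [528.0, -17.6, 191.1]
orientation: [[-0.034, -0.999, -0.001], [-0.999, 0.034, -0.0], [0.0, 0.001, -1.0]]
contact_force: [-0.5, -1.1, 3.3]
width: 0.3
grasp_force: 1.5
```

Call:
drive_tool(moves=[[0,-0.002,-0.006,0,0,0,0],[0,-0.004,-0.012,0,0,0,0],[0,-0.004,-0.012,0,0,0,0]])

```text
time: 20.35
ee_pos: [528.0, -18.5, 188.2]
orientation: [[-0.034, -0.999, -0.001], [-0.999, 0.034, 0.0], [-0.0, 0.001, -1.0]]
contact_force: [-1.4, -0.3, 4.0]
width: 0.2
grasp_force: 1.8
```

Call:
drive_tool(moves=[[0,-0.001,-0.006,0,0,0,0],[0,-0.002,-0.012,0,0,0,0],[0,-0.002,-0.012,0,0,0,0]])

```text
time: 20.6
ee_pos: [528.0, -19.1, 185.6]
orientation: [[-0.033, -0.999, -0.0], [-0.999, 0.033, -0.0], [0.0, 0.0, -1.0]]
contact_force: [-1.9, -1.7, 4.8]
width: 0.1
grasp_force: 2.6
```

Call:
drive_tool(moves=[[0,-0.001,-0.006,0,0,0,0],[0,-0.002,-0.01,0,0,0,0],[0,-0.002,-0.01,0,0,0,0]])

```text
time: 20.85
ee_pos: [528.0, -19.7, 183.5]
orientation: [[-0.033, -0.999, -0.0], [-0.999, 0.033, -0.0], [0.0, 0.0, -1.0]]
contact_force: [-2.4, -0.9, 6.9]
width: 0.1
grasp_force: 3.5
```

Call:
drive_tool(moves=[[0,0,-0.004,0,0,0,0],[0,-0.001,-0.008,0,0,0,0],[0,-0.001,-0.008,0,0,0,0]])

```text
time: 21.1
ee_pos: [528.0, -20.1, 181.5]
orientation: [[-0.033, -0.999, -0.0], [-0.999, 0.033, -0.001], [0.001, 0.0, -1.0]]
contact_force: [-2.7, -1.7, 6.5]
width: 0.0
grasp_force: 3.3
```

Call:
drive_tool(moves=[[0,0,-0.004,0,0,0,0],[0,-0.001,-0.008,0,0,0,0],[0,-0.001,-0.008,0,0,0,0]])

```text
time: 21.35
ee_pos: [527.9, -20.5, 179.4]
orientation: [[-0.033, -0.999, -0.001], [-0.999, 0.033, -0.001], [0.001, 0.001, -1.0]]
contact_force: [-1.9, -2.7, 6.3]
width: -0.1
grasp_force: 3.1
```

Call:
drive_tool(moves=[[0,0,-0.004,0,0,0,0],[0,-0.001,-0.008,0,0,0,0],[0,-0.001,-0.008,0,0,0,0]])

```text
time: 21.6
ee_pos: [527.9, -20.9, 177.3]
orientation: [[-0.033, -0.999, -0.001], [-0.999, 0.033, -0.001], [0.001, 0.001, -1.0]]
contact_force: [-1.8, -3.6, 6.5]
width: -0.3
grasp_force: 2.7
```

Call:
drive_tool(moves=[[0,0,-0.004,0,0,0,0],[0,-0.001,-0.008,0,0,0,0],[0,-0.001,-0.008,0,0,0,0]])

```text
time: 21.85
ee_pos: [528.0, -21.0, 175.0]
orientation: [[-0.034, -0.999, -0.0], [-0.999, 0.034, -0.001], [0.001, 0.0, -1.0]]
contact_force: [-0.4, -2.0, 4.9]
width: -0.1
grasp_force: 1.9
```

Call:
drive_tool(moves=[[0,0,-0.002,0,0,0,0],[0,0,-0.004,0,0,0,0],[0,0,-0.004,0,0,0,0]])

```text
time: 22.1
ee_pos: [528.2, -20.5, 173.8]
orientation: [[-0.034, -0.999, 0.0], [-0.999, 0.034, 0.0], [-0.0, -0.0, -1.0]]
contact_force: [-1.0, -1.8, 3.2]
width: -0.1
grasp_force: 1.5
```

```bash
cat > k.py <<'E'
from h import *
q=vision.snapshot('side');t=vision.snapshot('top');p=vision.snapshot('wrist')
s=sensors.observe();print(s['ee_pos'],s['contact_force'],s['wrist_torque'])
for n,k in(('side',q),('top',t),('wrist',p)):
  for g in('hook','clamp_grip'): print(n,g,[(np.round(d['uv'],1).tolist(),round(d['score'],2)) for d in spotter.pinpoint(k,g)[:2]])
  c=k['color'].astype(int);m=((c[...,2]-c[...,0]>60)&(c[...,1]-c[...,0]>50)).astype(np.uint8);print(' yellow',m.sum(),np.argwhere(m).mean(0).round(1) if m.any() else '')
yw=np.radians(-1.9);Y=np.array([-np.sin(yw),np.cos(yw),0]);J=np.array([530.5,83.6,0])
for a in(-.06,0,.06,.12):
    X=J+(80-191*np.cos(a)+31*np.sin(a))*Y+np.array([0,0,62+191*np.sin(a)+31*np.cos(a)]);print(a,proj(q,X).round(1),proj(t,X).round(1))
E
python3 k.py
```

```text
[528.27760747 -20.36224178 173.77602082] [-0.39477347 -1.67110129  3.07418468] [-0.58166523  0.07853062  0.03633   ]
side hook [([243.6, 193.5], 0.49), ([215.4, 155.9], 0.29)]
side clamp_grip [([248.0, 193.3], 0.77)]
 yellow 0 
top hook []
top clamp_grip [([238.3, 250.6], 0.48)]
 yellow 3266 [ 35.8 269.9]
wrist hook []
wrist clamp_grip [([288.1, 272.9], 0.55)]
 yellow 0 
-0.06 [249.7 199.1] [244.4 254.4]
0 [249.1 194.6] [243.3 253.7]
0.06 [248.3 189.9] [241.9 253. ]
0.12 [247.3 185.1] [240.  252.2]
```

Call:
drive_tool(moves=[[0,0,-0.003,0,0,0,0],[0,0,-0.006,0,0,0,0],[0,0,-0.006,0,0,0,0]])

```text
time: 22.8
ee_pos: [528.3, -20.5, 172.8]
orientation: [[-0.033, -0.999, 0.0], [-0.999, 0.033, -0.0], [0.0, -0.0, -1.0]]
contact_force: [-1.2, -2.0, 5.8]
width: -0.0
grasp_force: 2.8
```

Call:
drive_tool(moves=[[0,0,-0.003,0,0,0,0],[0,0,-0.006,0,0,0,0],[0,0,-0.006,0,0,0,0]])

```text
time: 23.05
ee_pos: [528.3, -20.7, 171.5]
orientation: [[-0.033, -0.999, 0.0], [-0.999, 0.033, -0.001], [0.001, -0.0, -1.0]]
contact_force: [0.1, -2.8, 5.4]
width: -0.4
grasp_force: 3.0
```

Call:
drive_tool(moves=[[0,0,-0.003,0,0,0,0],[0,0,-0.006,0,0,0,0],[0,0,-0.006,0,0,0,0]])

```text
time: 23.3
ee_pos: [528.2, -21.0, 170.0]
orientation: [[-0.033, -0.999, 0.0], [-0.999, 0.033, -0.001], [0.001, -0.0, -1.0]]
contact_force: [-1.6, -3.5, 5.8]
width: -0.2
grasp_force: 3.2
```

Call:
drive_tool(moves=[[0,0,-0.003,0,0,0,0],[0,0,-0.006,0,0,0,0],[0,0,-0.006,0,0,0,0]])

```text
time: 23.55
ee_pos: [528.3, -21.0, 169.5]
orientation: [[-0.033, -0.999, 0.0], [-0.999, 0.033, -0.001], [0.001, -0.0, -1.0]]
contact_force: [-2.8, -3.7, 12.1]
width: -0.1
grasp_force: 5.8
```

The force has jumped, which means either the stop or the hook's nose. I test by easing up to see whether the arm stays down.

Call:
drive_tool(moves=[[0,0,0.004,0,0,0,0],[0,0,0.009,0,0,0,0],[0,0,0.012,0,0,0,0],[0,0,0.012,0,0,0,0]])

```text
time: 23.88
ee_pos: [528.3, -20.7, 171.7]
orientation: [[-0.033, -0.999, 0.001], [-0.999, 0.033, -0.0], [0.0, -0.001, -1.0]]
contact_force: [-0.3, -2.2, 6.3]
width: -0.0
grasp_force: 3.1
```

Call:
drive_tool(moves=[[0,0,0.004,0,0,0,0],[0,0,0.009,0,0,0,0],[0,0,0.012,0,0,0,0],[0,0,0.012,0,0,0,0]])

```text
time: 24.22
ee_pos: [528.2, -20.2, 173.8]
orientation: [[-0.034, -0.999, 0.0], [-0.999, 0.034, 0.001], [-0.001, -0.0, -1.0]]
contact_force: [0.6, -0.1, 2.1]
width: -0.2
grasp_force: 1.1
```

Call:
drive_tool(moves=[[0,0,0.004,0,0,0,0],[0,0,0.009,0,0,0,0],[0,0,0.012,0,0,0,0],[0,0,0.012,0,0,0,0]])

```text
time: 24.55
ee_pos: [528.2, -20.4, 176.8]
orientation: [[-0.034, -0.999, -0.0], [-0.999, 0.034, 0.0], [-0.0, 0.0, -1.0]]
contact_force: [-0.6, 0.5, 1.2]
width: 0.5
grasp_force: 0.0
```

Finger contact went to zero at z = 176.8, so the arm is held. I retreat upwards and verify.

Call:
drive_tool(moves=[[0,0,0.02,0,0,0,0],[0,0,0.04,0,0,0,0],[0,0,0.07,0,0,0,0],[0,0,0.12,0,0,0,0],[0,0,0.2,0,0,0,0],[0,0,0.3,0,0,0,0],[0,-0.1,0.4,0,0,0,0],[0,-0.2,0.5,0,0,0,0],[0,-0.3,0.5,0,0,0,0],[0,-0.3,0.5,0,0,0,0]])

```text
time: 25.38
ee_pos: [528.6, -98.2, 304.8]
orientation: [[-0.037, -0.999, 0.005], [-0.999, 0.037, -0.0], [-0.0, -0.005, -1.0]]
contact_force: [0.5, 0.7, -0.7]
width: -0.2
grasp_force: 0.0
```

```bash
cat >> k.py <<'E'
for n,k in(('side',q),('top',t)): print(n,[(x,[np.round(d['bbox']).tolist() for d in spotter.find_in(k,x)[:1]]) for x in('clamp','bottle','brush','driver')])
print('grip world from wrist @z93',[onz(p,d['uv'],96,s).round(1) for d in spotter.pinpoint(p,'clamp_grip')[:1]])
print(cell(t,None,60,(530,83)))
E
python3 k.py
```

```text
[527.86770021 -95.56819377 302.13085847] [0.26976138 0.2098824  0.31750367] [ 0.05498015  0.01458151 -0.04143573]
side hook [([245.8, 190.6], 0.46)]
side clamp_grip [([249.0, 193.0], 0.64), ([228.0, 193.5], 0.39)]
 yellow 0 
top hook []
top clamp_grip [([237.8, 253.1], 0.73), ([328.8, 160.6], 0.26)]
 yellow 3375 [ 35.8 272.8]
wrist hook []
wrist clamp_grip []
 yellow 0 
-0.06 [249.7 199.1] [244.4 254.4]
0 [249.1 194.6] [243.3 253.7]
0.06 [248.3 189.9] [241.9 253. ]
0.12 [247.3 185.1] [240.  252.2]
side [('clamp', [[233.0, 179.0, 53.0, 66.0]]), ('bottle', [[301.0, 142.0, 22.0, 52.0]]), ('brush', [[332.0, 194.0, 64.0, 30.0]]), ('driver', [[233.0, 178.0, 53.0, 64.0]])]
top [('clamp', [[224.0, 253.0, 58.0, 13.0]]), ('bottle', [[179.0, 150.0, 24.0, 34.0]]), ('brush', [[248.0, 148.0, 23.0, 48.0]]), ('driver', [[333.0, 160.0, 15.0, 70.0]])]
grip world from wrist @z93 []Traceback (most recent call last):
  File "k.py", line 12, in <module>
    print(cell(t,None,60,(530,83)))
          ~~~~^^^^^^^^^^^^^^^^^^^^
  File "h.py", line 17, in cell
    u=proj(p,[*near,z],s);i=min((i for i in range(1,n) if st[i,4]>800),key=lambda i:np.hypot(*(ce[i]-u)))
                            ~~~^^^^^^^^^^^^^^^^^^^^^^^^^^^^^^^^^^^^^^^^^^^^^^^^^^^^^^^^^^^^^^^^^^^^^^^^^^
ValueError: min() iterable argument is empty
```

The arm stays down level with nothing touching it, and the bystanders are in place. Handing in.

```bash
python3 -c "
from workcell import robot
print(robot.close_job())"
```

```text
the job is handed in; nothing more can be done
None
```

The loose cell is set down squarely on the pile, terminals at the same end as the others; the clamp clipped and held by itself when I lifted off, and I handed the job in, but it returned no verdict and I did not measure the foot's force on the pile.

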